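# Open the handleless blade cupboard

### The arm

A 6-joint arm with a two-finger parallel gripper is mounted at the origin on the work surface. World frame = base frame: x ahead of the robot, y to its left, z up, the work surface at z = 0. Lengths are in m, angles in degrees, forces in N, time in s.
With the tool pointing down it reaches from about 0.4 to 0.825 m from the base axis. Payload 7 kg.
Tool frame: the origin (TCP) lies between the finger pads; the fingertips stand 19 mm ahead of it and the grasp point (between the pads) is the TCP; z points along the fingers, y is the line along which they close (so a half turn about z gives the same grasp; the last joint's range is limited). The gripper opens to 88 mm and grips with 3 to 60 N. Pads are 19 mm wide; open, the fingers measure 130 mm over their backs; the gripper's body (78 mm by 193 mm) begins 47 mm behind the grasp point.
Start: joints at [88.413, 20.546, 0.682, 0, -70.136, -16.507], TCP at [0.21, 0.642, 0.211] pointing down, gripper open.
Joint ranges: [-176.03, 176.03], [-82.01, 121.73], [-58.28, 71.71], [-173.87, 95.51], [-174.79, -0.11], [-173.66, 173.66]. Speed limits (degrees/s): [136.94, 136.94, 172.46, 180, 180, 180].

### API

Orientations are given as [roll, pitch, yaw] about the fixed x, y, z axes, in that order (R = Rz(yaw) Ry(pitch) Rx(roll)).
In Python, from plant import get_obs, snapshot, close_job, spot_in, spot_point gives the robot as it stands.
- The arm moves only by the tool play_rows, never from a script. Its argument "plan" is a list of rows, each a list of 6 numbers: the shift along the tool's x, y, z in cm, then the turn, a rotation vector about the tool's x, y, z in degrees. A call has 1 to 20 rows; each row shifts and turns the commanded pose from where the row before left it, along the tool's axes as they then stand; what a row does not reach is not made up. A row lasts 1/12 s, in which the tool goes at most 41.7 mm and 7.16 degrees, less where a joint would pass 70% of its speed; a pose out of reach is approached as far as the arm can. A call is refused whole if a number of a shift passes 4.17 or a number of a turn 7.16, either way. A call with a gripper value outside its range is refused whole. "grip" is the finger opening in cm, from 0 to 8.76, set as the call begins (left out, the last holds). The fingers move at their own pace and stop on an object; the grip force is fixed at half the most. Time passes only in rows, so rows that do not move let the fingers close. It gives the time, the measured TCP pose, the force, the opening and the grip force at its end, in the units of the state.
- get_obs(): the state, without advancing time (a new reading comes with each control period).
- snapshot(name): name is "side" or "top"; returns a dict with "frame" (420x560x3 uint8, red, green, blue), "fx", "fy", "cx", "cy" (pixels), "k1" (the pictures are not rectified: a ray, as slopes to the right and down, at radius r is drawn at 1 + k1 r^2 times it, then the intrinsics apply), "position" and "attitude" of the camera in the world. Camera axes: x right, y down, z forward; pixel columns grow to the right and rows downward; lengths in m; the calibration is good to about 2 mm. A picture is of the moment at which its call begins. There is no depth.
- close_job(): hands the job in; it is judged then, once.
Trained networks look in the newest picture that a camera, given by its name, has taken for a name from the list of things; names that differ only in an ending like _2 or _b are one class to them, and where a whole thing is asked for, a point or a joint stands for the part that bears it (a point fixed in the world has none). Each returns a list of dicts, best first, with "score" (0 to 1); they miss things now and then, are a little off and sometimes report something else, mostly with a low value. They report only what shows in the picture. A call takes as long as a camera call.
- spot_in(camera, thing): "position" ([x, y, z] in m, in world coordinates, good to about 4 mm: the middle of the surface that is visible of it).
- spot_point(camera, thing): "position" ([x, y, z] in m, in world coordinates, good to about 4 mm: a listed point, or the origin of a listed thing).
The state is a dict: "clock": time; "joint_pos": joint angles; "qvel": joint speeds; "tau": joint torques, N m; "tool_pos": TCP position; "orientation": TCP orientation; "force": force on the tool from outside, world axes, zero at the start; "moment": the same for the moment, N m; "opening": finger opening in m; "gripper_force": force on a finger pad.
Only numpy, scipy, OpenCV 4.12 (cv2) and the standard library are available. Lean on these libraries where they do the work, as an engineer would, in place of code of your own. Each camera call takes 0.05 s, during which the arm holds its last target. There are 200 camera calls.

### The job

Open the little saw-blade cupboard, which has no handle: with the fingers press the free side of its door inwards until the push catch lets go, then take the hand away and let the door spring ajar by itself. Then put a finger behind the door's free edge and push the door wide open, about square to the cupboard, and leave it standing there. Only press and push, do not pinch the door, and leave the things standing around where they are.

Things in the scene. Friction and masses are not known exactly. Their poses are not given: they have to be found in the camera images.
- cupboard: fixed plywood cupboard, 130 mm deep (x), 220 mm wide (y), 240 mm high (z). Origin: centre of its underside; -x points out of the front, -y to the hinge side, +y to the free side, +z up. Open front, wholly covered by one flat handleless door. Inside hang two saw blades, 80 mm or more behind the carcass front. The push catch sits on its floor, below 40 mm height, near the free side.
- door (a joint): door angle, rad: 0 shut and caught, grows as it opens, stop at 1.75; -0.03 pressed in to the stop. Pressing to about -0.02 (4 mm at the free side, about 9 N) frees the catch for good; as the finger goes back a spring plunger swings the door out to about 0.25 (0.5 s, 55 mm at the free edge). Caught, it cannot be pulled open. Beyond 0.25 it swings easily (under 1 N) and stays where left.
- door_hinge (a point): point on the door's upright hinge line at the height of the door's top edge, 238 mm above the bench. In the cupboard's axes: x = -71 mm, y = -110 mm. The hinge line lies in the inner (back) face of the door, at its -y edge.
- press_spot (a point): point on the outer face of the door, 25 mm from its free edge and 35 mm below its top edge, where a hand would press. Moves with the door.
- free_edge (a point): corner where the door's inner face, free edge and top edge (238 mm above the bench) meet; moves with the door. The door is a flat panel 220 mm wide and 16 mm thick: 4 mm grey laminate in front (door_front), 12 mm plywood behind (door_back), lower edge 3 mm above the bench. Shut, its outer face stands 22 mm and its inner face 6 mm in front of the carcass. Its inner face is bare above 40 mm height.
- oil_bottle: bystander: loose white plastic oil bottle, 42 x 66 mm, 180 mm high with its spout. Origin: centre of its underside.
- offcut: bystander: loose offcut of aluminium channel, 40 x 100 mm, 40 mm high. Origin: centre of its underside.
- spanner: bystander: loose open-ended spanner, 140 mm long, 8 mm high, lying on top of the cupboard, roughly along the cupboard's y. Origin: centre of its underside.
- saw_plate: bystander: fixed aluminium saw plate, 280 x 220 x 5 mm, carrying a hold-down clamp with a black star knob, 140 mm high. Origin: centre of its underside.

How it is judged (in metres and radians):
On the way, in this order (a step that is already met when the one before it is completed fails the run):
1. the fingers press the front of the door inwards past the catch point (value of joint door below -0.012 rad and contact force between the fingers and door_front above 1 N).
2. the door has sprung ajar and the robot is off it (value of joint door between 0.15 and 0.7 rad and contact force between each of the arm, the fingers and door_front below 0.2 N and contact force between each of the arm, the fingers and door_back below 0.2 N), for 0.2 s.
3. the door is pushed wide open by the fingers behind it (value of joint door above 0.8 rad and contact force between the fingers and door_back above 0.1 N).
At the end, for the whole second after the job is handed in: The door stands still, open by at least 1.2 rad (69 degrees), and the oil bottle, the offcut and the spanner are within 20 mm of where they stood (value of joint door above 1.2 rad and velocity of joint door between -0.03 and 0.03 rad/s and distance of each of oil_bottle, offcut, spanner from where it was at the start of the episode below 0.02 m); the robot touches nothing.
It fails at once if the door is pinched: the fingers bear on its front and its back at once, over 8 N each (contact force between the fingers and door_front above 8 N and contact force between the fingers and door_back above 8 N).
It fails at once if a bystander is lifted, carried, tipped or shoved more than 20 mm (distance of any of oil_bottle, offcut, spanner from where it was at the start of the episode above 0.02 m or angle between oil_bottle's own z axis and vertical above 0.4 rad).
It also fails if it takes over 51 s, if anything falls off the work surface, if the arm or the gripper's body presses on something with over 40 N, if the wrist force passes 120 N, or if a joint passes its speed limit or range.

## Working session

There is one attempt and no reset: what is moved stays moved. The work goes in short steps, Python scripts to look and compute and a tool call to move; the robot and the scene stay as the last step left them, time stands still between calls to the robot, and variables do not carry over. Pictures are saved under pics/ and viewed, at most 10 in all, crops included, and the job is handed in when it is done.

Besides the shell and the picture viewer there is one more tool, called after "Request:" as name(argument=value, ...), one argument or row to a line, values as JSON. play_rows: Moves the arm, as the interface text tells. Its arguments: {"type":"object","properties":{"plan":{"type":"array","items":{"type":"array","items":{"type":"number"}}},"grip":{"type":"number"}},"required":["plan"]}

```bash
mkdir -p pics; python3 - <<'E'
from plant import *
import cv2,numpy as np
for c in("side","top"):
    s=snapshot(c); cv2.imwrite(f"pics/{c}0.png",s["frame"][:,:,::-1])
    print(c,{k:s[k] for k in s if k!="frame"})
    for t in("door_hinge","press_spot","free_edge","cupboard","oil_bottle","offcut","spanner","saw_plate"):
        print(t,[(np.round(d["position"],3).tolist(),round(d["score"],2)) for d in spot_point(c,t)[:2]])
o=get_obs();print(o)
E
```

```text
side {'fx': 422.79642846429095, 'fy': 422.79642846429095, 'cx': 275.08994739091156, 'cy': 203.70562069201225, 'k1': -0.09184585633943944, 'position': array([0.99790834, 0.56709727, 0.99445919]), 'attitude': array([-1.37036370e+02,  7.78298355e-02,  1.47107626e+02])}
door_hinge [([0.732, 0.321, 0.241], 0.64)]
press_spot [([0.55, 0.246, 0.205], 0.82)]
free_edge [([0.522, 0.26, 0.236], 0.97)]
cupboard [([0.574, 0.38, 0.235], 0.27)]
oil_bottle [([0.651, -0.275, 0.002], 0.6)]
offcut [([0.428, -0.249, -0.002], 0.71), ([0.551, 0.248, 0.207], 0.26)]
spanner [([0.577, 0.378, 0.236], 0.98)]
saw_plate [([0.512, -0.54, 0.002], 0.61), ([0.577, 0.375, 0.236], 0.38)]
top {'fx': 422.4102017440847, 'fy': 422.4102017440847, 'cx': 282.6121455016357, 'cy': 206.53665098004953, 'k1': 0.024872649338327193, 'position': array([ 0.51785145, -0.05913264,  1.53902018]), 'attitude': array([-1.78265616e+02,  3.79606374e-02, -9.15227390e+01])}
door_hinge [([0.732, 0.323, 0.238], 0.58)]
press_spot [([0.553, 0.246, 0.2], 0.78)]
free_edge [([0.523, 0.26, 0.241], 0.75)]
cupboard [([0.608, 0.359, 0.006], 0.84)]
oil_bot
[... 165 characters left out ...]
15, -0.533, -0.006], 0.97)]
{'clock': 0.9, 'joint_pos': array([ 8.84134805e+01,  2.05458738e+01,  6.82709902e-01, -5.25984009e-04,
       -7.01356517e+01, -1.65076774e+01]), 'qvel': array([ 0.11883661, -0.01590346, -0.03130093,  0.02455111,  0.10092861,
        0.02317312]), 'tau': array([-6.87099746e-04, -5.82363868e+01,  2.93295979e+01,  7.00228572e+00,
        1.25914329e-02, -2.35978132e-05]), 'tool_pos': array([0.20964071, 0.64160408, 0.2113708 ]), 'orientation': array([-1.79999005e+02,  8.10831261e-04, -1.80943756e+01]), 'force': array([-0.25700837, -0.26210343, -0.14710201]), 'moment': array([-0.03779109,  0.0116453 ,  0.0625739 ]), 'gripper_force': 0.0, 'opening': 0.0874604245502148}
```

View pics/side0.png

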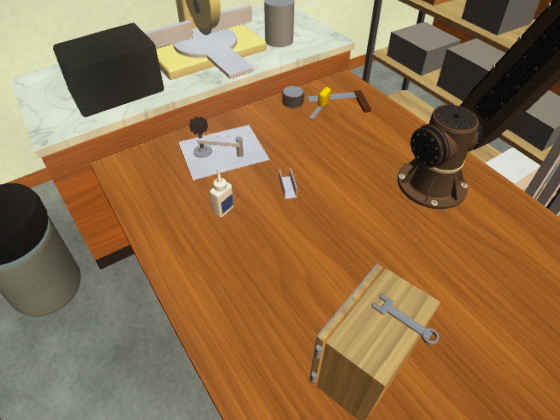

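View pics/top0.png

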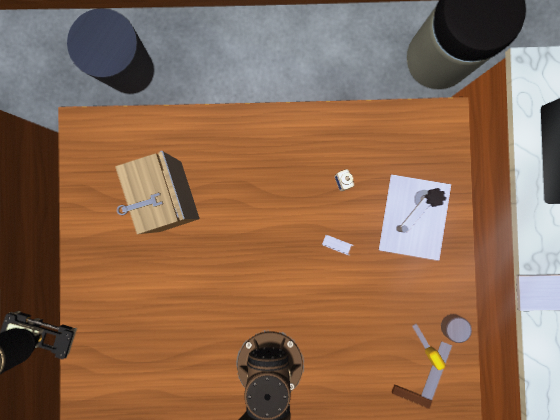

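The networks and the pictures agree. The door front faces -y, the hinge is at (0.732, 0.322) and the free edge at (0.522, 0.260), so the door width comes out at 219 mm. In the top view the free edge is at about (197,220) px. At yaw -73.5° the tool's x points outward and its y points toward the free side. I'll raise, turn and close the gripper first.

Request:
play_rows(
  plan=[
    [0, 0, -2, 0, 0, 6.9],
    [0, 0, -2, 0, 0, 6.9],
    [0, 0, -2, 0, 0, 6.9],
    [0, 0, -2, 0, 0, 6.9],
    [0, 0, -2, 0, 0, 6.9],
    [0, 0, -2, 0, 0, 6.9],
    [0, 0, -2, 0, 0, 6.9],
    [0, 0, -2, 0, 0, 6.9],
    [0, 0, 0, 0, 0, 0],
    [0, 0, 0, 0, 0, 0],
  ],
  grip=0,
)

```text
clock: 1.73
tool_pos: [0.2097, 0.642, 0.3728]
orientation: [-179.9, 0.1, -73.3]
force: [-0.3, -0.5, -0.1]
opening: 0.0263
gripper_force: 0.0
```

Request:
play_rows(
  plan=[
    [2.7, -1.08, 0, 0, 0, 0],
    [2.7, -1.08, 0, 0, 0, 0],
    [2.7, -1.08, 0, 0, 0, 0],
    [2.7, -1.08, 0, 0, 0, 0],
    [2.7, -1.08, 0, 0, 0, 0],
    [2.7, -1.08, 0, 0, 0, 0],
    [2.7, -1.08, 0, 0, 0, 0],
    [2.7, -1.08, 0, 0, 0, 0],
    [2.7, -1.08, 0, 0, 0, 0],
    [2.7, -1.08, 0, 0, 0, 0],
    [2.7, -1.08, 0, 0, 0, 0],
    [2.7, -1.08, 0, 0, 0, 0],
    [2.7, -1.08, 0, 0, 0, 0],
    [2.7, -1.08, 0, 0, 0, 0],
    [2.7, -1.08, 0, 0, 0, 0],
    [2.7, -1.08, 0, 0, 0, 0],
    [2.7, -1.08, 0, 0, 0, 0],
    [2.7, -1.08, 0, 0, 0, 0],
    [2.7, -1.08, 0, 0, 0, 0],
    [2.7, -1.08, 0, 0, 0, 0],
  ],
)

```text
clock: 3.4
tool_pos: [0.5721, 0.1851, 0.3702]
orientation: [179.9, -0.0, -73.2]
force: [0.7, -0.1, 0.0]
opening: 0.0006
gripper_force: 0.0
```

Request:
play_rows(
  plan=[
    [0, 0, 0, 0, 0, 0],
    [0, 0, 0, 0, 0, 0],
    [0, 0, 0, 0, 0, 0],
  ],
)

```text
clock: 3.65
tool_pos: [0.5715, 0.1863, 0.3704]
orientation: [179.9, -0.0, -73.3]
force: [-0.2, -0.4, 0.0]
opening: 0.0006
gripper_force: 0.0
```

Request:
play_rows(
  plan=[
    [0, 0, 2.6, 0, 0, 0],
    [0, 0, 2.6, 0, 0, 0],
    [0, 0, 2.6, 0, 0, 0],
    [0, 0, 2.6, 0, 0, 0],
    [0, 0, 2.6, 0, 0, 0],
    [0, 0, 2.6, 0, 0, 0],
    [-1.5, 0, 0, 0, 0, 0],
    [-1.5, 0, 0, 0, 0, 0],
    [-1, 0, 0, 0, 0, 0],
    [0, 0, 0, 0, 0, 0],
    [0, 0, 0, 0, 0, 0],
  ],
)

```text
clock: 4.57
tool_pos: [0.5604, 0.2266, 0.2169]
orientation: [-179.9, 0.0, -73.1]
force: [0.7, -0.5, 0.2]
opening: 0.0007
gripper_force: 0.0
```

```bash
python3 - <<'E'
from plant import *
import cv2,numpy as np
a=snapshot("side")["frame"][230:420,260:460,::-1]; b=snapshot("top")["frame"][120:270,90:290,::-1]
cv2.imwrite("pics/near1.png",np.hstack([cv2.resize(a,(400,380)),cv2.resize(b,(400,380))]))
for c in("side","top"):
    for t in("press_spot","free_edge","door_hinge"):
        print(c,t,[(np.round(d["position"],3).tolist(),round(d["score"],2)) for d in spot_point(c,t)[:1]])
E
```

```text
side press_spot [([0.55, 0.248, 0.206], 0.79)]
side free_edge [([0.521, 0.26, 0.238], 0.79)]
side door_hinge [([0.731, 0.322, 0.241], 0.64)]
top press_spot []
top free_edge []
top door_hinge [([0.73, 0.322, 0.24], 0.56)]
```

View pics/near1.png

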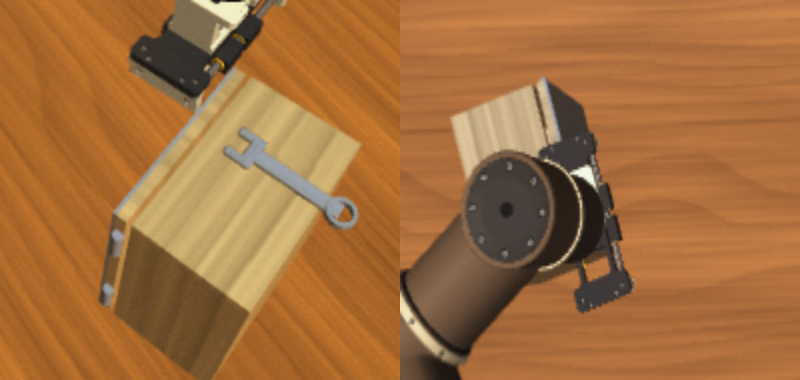

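The finger stands just in front of the door's free side (left crop, about (200,100) px), roughly 17 mm from contact. I'll close in on the force reading.

Request:
play_rows(
  plan=[
    [-0.5, 0, 0, 0, 0, 0],
    [-0.4, 0, 0, 0, 0, 0],
    [-0.3, 0, 0, 0, 0, 0],
    [-0.2, 0, 0, 0, 0, 0],
    [0, 0, 0, 0, 0, 0],
    [0, 0, 0, 0, 0, 0],
  ],
)

```text
clock: 5.47
tool_pos: [0.5561, 0.2384, 0.2153]
orientation: [180.0, -0.0, -73.3]
force: [0.1, -0.3, 0.2]
opening: 0.0002
gripper_force: 0.0
```

Request:
play_rows(
  plan=[
    [-0.1, 0, 0, 0, 0, 0],
    [-0.1, 0, 0, 0, 0, 0],
    [-0.1, 0, 0, 0, 0, 0],
    [-0.1, 0, 0, 0, 0, 0],
    [0, 0, 0, 0, 0, 0],
  ],
)

```text
clock: 5.88
tool_pos: [0.5554, 0.2404, 0.2154]
orientation: [180.0, -0.1, -73.3]
force: [3.8, -7.1, -0.9]
opening: 0.0003
gripper_force: 3.7
```

Request:
play_rows(
  plan=[
    [-0.1, 0, 0, 0, 0, 0],
    [-0.1, 0, 0, 0, 0, 0],
    [0, 0, 0, 0, 0, 0],
  ],
)

```text
clock: 6.13
tool_pos: [0.5549, 0.2418, 0.2154]
orientation: [179.9, -0.2, -73.3]
force: [3.0, -7.9, -1.2]
opening: 0.0007
gripper_force: 4.2
```

Request:
play_rows(
  plan=[
    [-0.1, 0, 0, 0, 0, 0],
    [-0.1, 0, 0, 0, 0, 0],
    [0, 0, 0, 0, 0, 0],
  ],
)

```text
clock: 6.38
tool_pos: [0.5543, 0.2435, 0.2154]
orientation: [179.9, -0.2, -73.3]
force: [3.0, -8.4, -0.0]
opening: 0.0004
gripper_force: 4.6
```

Request:
play_rows(
  plan=[
    [-0.1, 0, 0, 0, 0, 0],
    [-0.1, 0, 0, 0, 0, 0],
    [0, 0, 0, 0, 0, 0],
  ],
)

```text
clock: 6.63
tool_pos: [0.5536, 0.2452, 0.2154]
orientation: [179.9, -0.2, -73.4]
force: [2.3, -9.3, -0.4]
opening: 0.0001
gripper_force: 4.8
```

Request:
play_rows(
  plan=[
    [-0.1, 0, 0, 0, 0, 0],
    [-0.1, 0, 0, 0, 0, 0],
    [0, 0, 0, 0, 0, 0],
  ],
)

```text
clock: 6.88
tool_pos: [0.5534, 0.2455, 0.2154]
orientation: [179.9, -0.4, -73.4]
force: [6.4, -15.7, 0.2]
opening: 0.0007
gripper_force: 8.1
```

The force jumped to 17 N, so the door is at its stop. Now I'll back off quickly.

Request:
play_rows(
  plan=[
    [2, 0, 0, 0, 0, 0],
    [3, 0, 0, 0, 0, 0],
    [3, 0, 0, 0, 0, 0],
    [3, 0, 0, 0, 0, 0],
    [2, 0, 0, 0, 0, 0],
    [0, 0, 0, 0, 0, 0],
    [0, 0, 0, 0, 0, 0],
    [0, 0, 0, 0, 0, 0],
    [0, 0, 0, 0, 0, 0],
    [0, 0, 0, 0, 0, 0],
    [0, 0, 0, 0, 0, 0],
    [0, 0, 0, 0, 0, 0],
  ],
)

```text
clock: 7.88
tool_pos: [0.59, 0.1258, 0.2154]
orientation: [-180.0, 0.0, -73.2]
force: [-0.2, 0.1, -0.2]
opening: 0.0003
gripper_force: 0.0
```

```bash
python3 - <<'E'
from plant import *
import cv2,numpy as np
a=snapshot("side")["frame"][230:420,260:460,::-1]; b=snapshot("top")["frame"][120:270,90:290,::-1]
cv2.imwrite("pics/near2.png",np.hstack([cv2.resize(a,(400,380)),cv2.resize(b,(400,380))]))
h=np.array([.7315,.322]);u=np.array([.283,-.959]);v=np.array([-.959,-.283])
for c in("side","top"):
    for t in("press_spot","free_edge"):
        print(c,t,[(np.round(p:=d["position"],3).tolist(),round(d["score"],2),(p[:2]-h)@u,(p[:2]-h)@v) for d in spot_point(c,t)[:1]])
p=get_obs()["tool_pos"];print(p,(p[:2]-h)@u,(p[:2]-h)@v)
E
```

```text
side press_spot [([0.571, 0.205, 0.204], 0.78, np.float64(0.06656139999999999), np.float64(0.1870698000000001))]
side free_edge [([0.547, 0.208, 0.238], 0.78, np.float64(0.057389199999999994), np.float64(0.20896640000000002))]
top press_spot []
top free_edge []
[0.59013705 0.12527069 0.21535563] 0.14865769241545435 0.19124146714427126
```

View pics/near2.png

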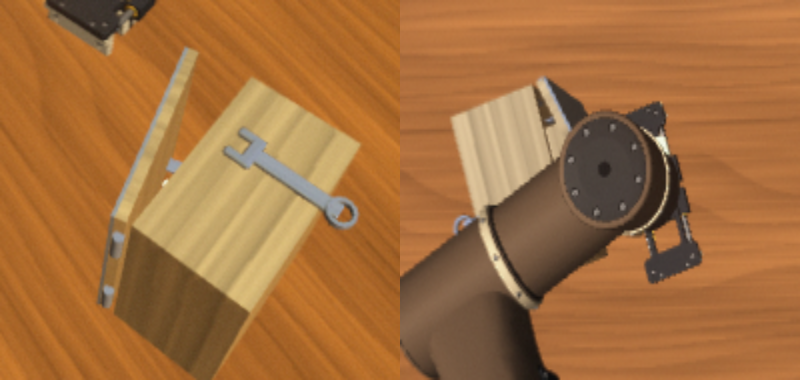

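The door sprang ajar to about 0.26 rad, with its free edge at about (193,50) px in the left crop and clear of the hand. Next I'll lift over the door and drop into the gap behind it.

Request:
play_rows(
  plan=[
    [0, 0, -2, 0, 0, 0],
    [0, 0, -3, 0, 0, 0],
    [0, 0, -3, 0, 0, 0],
    [-2.5, 0.1, 0, 0, 0, 0],
    [-2.5, 0.1, 0, 0, 0, 0],
    [-2.5, 0.1, 0, 0, 0, 0],
    [-2.5, 0.1, 0, 0, 0, 0],
    [-1.7, 0, 0, 0, 0, 0],
    [-1, 0, 0, 0, 0, 0],
    [0, 0, 0, 0, 0, 0],
    [0, 0, 0, 0, 0, 0],
  ],
)

```text
clock: 9.1
tool_pos: [0.5498, 0.2457, 0.2952]
orientation: [180.0, -0.0, -73.2]
force: [0.1, 0.0, 0.4]
opening: 0.0003
gripper_force: 0.0
```

```bash
python3 - <<'E'
from plant import *
import cv2,numpy as np
a=snapshot("side")["frame"][230:420,260:460,::-1]
cv2.imwrite("pics/near3.png",cv2.resize(a,(600,570)))
h=np.array([.7315,.322]);u=np.array([.283,-.959]);v=np.array([-.959,-.283])
for d in spot_point("side","free_edge")[:1]: p=d["position"];print(p,(p[:2]-h)@u,(p[:2]-h)@v)
p=get_obs()["tool_pos"];print(p,(p[:2]-h)@u,(p[:2]-h)@v)
E
```

```text
[0.5451, 0.2045, 0.2375] 0.05993130000000002 0.21201010000000003
[0.55001612 0.24497597 0.29534778] 0.022506108623555933 0.1958408393224877
```

View pics/near3.png

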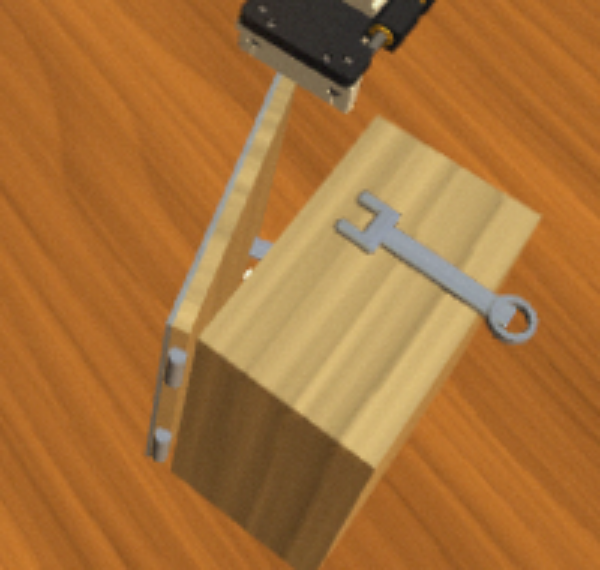

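The hand hangs over the gap between door and carcass, with the palm at about (300,50) px. The numbers put the finger mid-gap, so I'll descend.

Request:
play_rows(
  plan=[
    [0, 0, 1.5, 0, 0, 0],
    [0, 0, 1.5, 0, 0, 0],
    [0, 0, 1, 0, 0, 0],
    [0, 0, 1, 0, 0, 0],
    [0, 0, 0, 0, 0, 0],
  ],
)

```text
clock: 9.62
tool_pos: [0.5492, 0.2446, 0.2431]
orientation: [179.8, -0.0, -73.4]
force: [-0.3, 0.4, -0.1]
opening: 0.0003
gripper_force: 0.0
```

Request:
play_rows(
  plan=[
    [0, 0, 1, 0, 0, 0],
    [0, 0, 1, 0, 0, 0],
    [0, 0, 1, 0, 0, 0],
    [0, 0, 0, 0, 0, 0],
  ],
)

```text
clock: 9.95
tool_pos: [0.5487, 0.2451, 0.2127]
orientation: [179.8, -0.0, -73.3]
force: [0.5, 0.1, -0.0]
opening: 0.0007
gripper_force: 0.0
```

Request:
play_rows(
  plan=[
    [0.68, -0.09, 0, 0, 0, -2],
    [0.68, -0.09, 0, 0, 0, -2],
    [0.68, -0.09, 0, 0, 0, -2],
    [0.68, -0.09, 0, 0, 0, -2],
    [0.68, -0.09, 0, 0, 0, -2],
    [0.68, -0.09, 0, 0, 0, -2],
    [0.68, -0.09, 0, 0, 0, -2],
    [0.68, -0.09, 0, 0, 0, -2],
    [0.68, -0.09, 0, 0, 0, -2],
    [0.68, -0.09, 0, 0, 0, -2],
    [0.68, -0.09, 0, 0, 0, -2],
    [0.68, -0.09, 0, 0, 0, -2],
  ],
)

```text
clock: 10.95
tool_pos: [0.5971, 0.1787, 0.2154]
orientation: [180.0, -0.0, -49.2]
force: [0.2, 0.1, -1.2]
opening: 0.0004
gripper_force: 0.2
```

```bash
python3 - <<'E'
from plant import *
import numpy as np
snapshot("side");snapshot("top")
h=np.array([.7315,.322]);u=np.array([.283,-.959]);v=np.array([-.959,-.283])
for c in("side","top"):
  for d in spot_point(c,"free_edge")[:1]: p=d["position"];a,b=(p[:2]-h)@u,(p[:2]-h)@v;print(p,d["score"],np.arctan2(a,b),np.hypot(a,b))
o=get_obs();p=o["tool_pos"];a,b=(p[:2]-h)@u,(p[:2]-h)@v;print(p,np.hypot(a,b),np.arctan2(a,b),o["orientation"],o["force"])
E
```

```text
[0.5975, 0.1505, 0.2362] 0.68 0.6205822822714216 0.21761745174158253
[0.59700351 0.17898557 0.21534636] 0.19629968945894632 0.5291281365561044 [ 1.79999751e+02 -3.92988261e-03 -4.93768816e+01] [ 0.40529638 -0.76508157  0.12447287]
```

Request:
play_rows(
  plan=[
    [0.68, -0.09, 0, 0, 0, -2],
    [0.68, -0.09, 0, 0, 0, -2],
    [0.68, -0.09, 0, 0, 0, -2],
    [0.68, -0.09, 0, 0, 0, -2],
    [0.68, -0.09, 0, 0, 0, -2],
    [0.68, -0.09, 0, 0, 0, -2],
    [0.68, -0.09, 0, 0, 0, -2],
    [0.68, -0.09, 0, 0, 0, -2],
    [0.68, -0.09, 0, 0, 0, -2],
    [0.68, -0.09, 0, 0, 0, -2],
    [0.68, -0.09, 0, 0, 0, -2],
    [0.68, -0.09, 0, 0, 0, -2],
    [0.68, -0.09, 0, 0, 0, -2],
    [0.68, -0.09, 0, 0, 0, -2],
    [0.68, -0.09, 0, 0, 0, -2],
    [0.68, -0.09, 0, 0, 0, -2],
    [0.68, -0.09, 0, 0, 0, -2],
    [0.68, -0.09, 0, 0, 0, -2],
  ],
)

```text
clock: 12.65
tool_pos: [0.7072, 0.1284, 0.2154]
orientation: [180.0, 0.0, -13.2]
force: [-0.5, 0.3, 0.1]
opening: 0.0002
gripper_force: 0.2
```

Request:
play_rows(
  plan=[
    [0.68, -0.09, 0, 0, 0, -2],
    [0.68, -0.09, 0, 0, 0, -2],
    [0.68, -0.09, 0, 0, 0, -2],
    [0.68, -0.09, 0, 0, 0, -2],
    [0.68, -0.09, 0, 0, 0, -2],
    [0.68, -0.09, 0, 0, 0, -2],
    [0.68, -0.09, 0, 0, 0, -2],
    [0.34, -0.04, 0, 0, 0, -1],
    [0.17, -0.02, 0, 0, 0, -0.5],
    [0, 0, 0, 0, 0, 0],
    [0, 0, 0, 0, 0, 0],
  ],
)

```text
clock: 13.57
tool_pos: [0.76, 0.1292, 0.2154]
orientation: [-180.0, 0.0, 2.2]
force: [0.8, 0.4, 0.4]
opening: 0.0005
gripper_force: 0.0
```

```bash
python3 - <<'E'
from plant import *
import numpy as np,cv2
a=snapshot("side")["frame"][150:420,150:510,::-1];snapshot("top")
cv2.imwrite("pics/near4.png",cv2.resize(a,(720,540)))
h=np.array([.7315,.322]);u=np.array([.283,-.959]);v=np.array([-.959,-.283])
for c in("side","top"):
  for d in spot_point(c,"free_edge")[:1]: p=d["position"];a,b=(p[:2]-h)@u,(p[:2]-h)@v;print(p,d["score"],np.arctan2(a,b),np.hypot(a,b))
o=get_obs();p=o["tool_pos"];a,b=(p[:2]-h)@u,(p[:2]-h)@v;print(p,np.hypot(a,b),np.arctan2(a,b),o["orientation"],o["force"])
E
```

```text
[0.7796, 0.105, 0.2385] 0.73 1.5019739999416801 0.22224141693145316
[0.7815, 0.1069, 0.2363] 0.69 1.5122359166885013 0.2208094050481093
[0.76008792 0.12901486 0.21566074] 0.19506865060808407 1.4309076668846983 [-1.79993087e+02 -1.77414530e-02  2.18489329e+00] [ 0.64321696  0.79231972 -0.30027151]
```

View pics/near4.png

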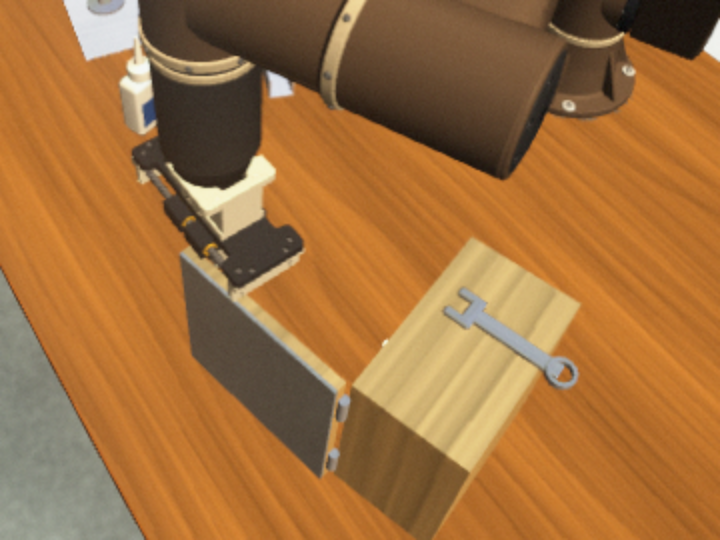

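The door stands at about 1.5 rad and the bystanders are where they were. I'll back off and up.

Request:
play_rows(
  plan=[
    [-1, 0, 0, 0, 0, 0],
    [-2, 0, 0, 0, 0, 0],
    [-2, 0, 0, 0, 0, 0],
    [-2, 0, 0, 0, 0, 0],
    [-2, 0, -2, 0, 0, 0],
    [0, 0, -3, 0, 0, 0],
    [0, 0, -3, 0, 0, 0],
    [0, 0, -2, 0, 0, 0],
    [0, 0, 0, 0, 0, 0],
    [0, 0, 0, 0, 0, 0],
    [0, 0, 0, 0, 0, 0],
    [0, 0, 0, 0, 0, 0],
  ],
)

```text
clock: 14.77
tool_pos: [0.6698, 0.1254, 0.3141]
orientation: [180.0, 0.1, 2.2]
force: [0.5, -0.2, 0.1]
opening: 0.0007
gripper_force: 0.0
```

```bash
python3 - <<'E'
from plant import *
import numpy as np
snapshot("side");snapshot("top")
h=np.array([.7315,.322]);u=np.array([.283,-.959]);v=np.array([-.959,-.283])
A=[]
for c in("side","top"):
  for d in spot_point(c,"free_edge")[:1]: p=d["position"];a,b=(p[:2]-h)@u,(p[:2]-h)@v;A.append(np.arctan2(a,b));print(p,A[-1])
  for t in("oil_bottle","offcut","spanner"): print(c,t,[np.round(d["position"],3).tolist() for d in spot_point(c,t)[:1]])
o=get_obs();print(o["tool_pos"],o["force"])
if A and min(A)>1.35 and o["tool_pos"][2]>.29: print(close_job())
E
```

```text
[0.7762, 0.1054, 0.2361] 1.4873559809349235
side oil_bottle [[0.652, -0.275, 0.0]]
side offcut []
side spanner [[0.576, 0.375, 0.236]]
[0.7799, 0.1074, 0.2384] 1.5056662916100019
top oil_bottle [[0.658, -0.276, 0.003]]
top offcut [[0.421, -0.252, -0.001]]
top spanner [[0.573, 0.377, 0.24]]
[0.6703275  0.12549463 0.31526529] [-0.44957158 -0.06522634 -0.47684298]
the job is handed in; nothing more can be done
None
```

I've handed the job in: I pressed the door until the catch let go, it sprang ajar by itself, and I pushed it open to about 1.5 rad and left it standing there with the arm clear, with the bottle, offcut and spanner within a few millimetres of where they started; the final judgement wasn't shown to me.

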